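Find the rocking corner of the jig plate and press its shim flat

ROBOT

A 6-joint arm with a two-finger parallel gripper is mounted at the origin on a cart in front of the work surface, level with it; the furniture and walls round the work are solid. World frame = base frame: x ahead of the robot, y to its left, z up, the work surface at z = 0. Lengths are in mm, angles in rad, forces in N, time in s.
With the tool pointing down it reaches from about 325 to 850 mm from the base axis. Payload 15.5 kg.
Tool frame: the origin (TCP) lies midway between the tips of the shut fingers; the grasp point (between the pads) lies env.grasp_offset behind it (env.grasp_offset is the distance from the TCP to the grasp point, in mm); z points along the fingers, x is the direction in which the jaws open and shut, and the axes are right-handed (so a half turn about z gives the same grasp; the last joint's range is limited). The gripper opens to 91 mm and grips with 3 to 60 N. Pads are 32 mm wide; open, the fingers measure 118 mm over their backs; the gripper's body (76 mm by 178 mm) begins 60 mm behind the grasp point.
Start: joints at [1.107, 0.494, 1.345, -0, 1.302, -0.096], TCP at [224.723, 583.203, 213.915] pointing down, gripper open.
Joint ranges: [-2.91, 2.91], [-0.82, 2.16], [0.22, 2.67], [-1.22, 4.37], [0.12, 2.79], [-3.08, 3.08]. Speed limits (rad/s): [1.89, 1.89, 2.57, 3.01, 3.01, 3.01].

INTERFACE

Orientations are given as a unit quaternion [w, x, y, z].
In Python, from plant import env gives the robot as it stands. The module is installed in compiled form; this text tells all that it offers.
- The arm moves only by the tool arm_command, never from a script. Its argument "steps" is a list of rows, each a list of 3 entries, a list of its own where there are three numbers: the shift along the tool's x, y, z in cm, then the turn, a rotation vector about the tool's x, y, z in rad, then the finger opening in cm, from 0 to 9.12. A call has 1 to 5 rows; each row shifts and turns the pose as measured when the row begins, along the tool's axes as they then stand; what a row does not reach is not made up. A row lasts 1/8 s, in which the tool goes at most 62.5 mm and 10.7 degrees, less where a joint would pass 70% of its speed; a pose out of reach is approached as far as the arm can. A call with a gripper value outside its range is refused whole. The fingers move at their own pace and stop on an object; "squeeze" is the grip in N (left out, the last holds). Time passes only in rows, so rows that do not move let the fingers close. It gives the time, the measured TCP pose, the force and the opening at its end, in the units of the state.
- env.sense(): the state, without advancing time (a new reading comes with each control period).
- env.capture(name): name is "scene" or "top" or "wrist"; returns a dict with "img" (384x512x3 uint8, red, green, blue), "z_map" (384x512 float32, mm along the optical axis (not along the pixel's ray), 0 where there is no reading), "K" (3x3 intrinsics, pixels), "rvec" (rotation vector, rad) and "tvec" (3), from world to camera coordinates, as OpenCV has them; the wrist camera has in their place "T_tool_cam" (4x4, takes a point from camera to tool coordinates, whose origin is the TCP and whose axes are the tool frame's). Camera axes: x right, y down, z forward; pixel columns grow to the right and rows downward; lengths in mm; the calibration is good to about 2 mm. The wrist camera is an equidistant fisheye: a pixel r from the principal point sees the ray r / f radians off the axis. A picture is of the moment at which its call begins: read the wrist's pose just before it.
- env.hand_in(): hands the job in, once; it reports no verdict.
The state is a dict: "time": time; "qpos": joint angles; "joint_vel": joint speeds; "joint_efforts": joint torques, N m; "eef_pos": TCP position; "ee_rot": TCP orientation; "ft_force": force on the tool from outside, world axes, zero at the start; "ft_torque": the same for the moment, N m; "gripper_width": finger opening in mm.
Only numpy, scipy, OpenCV 4.12 (cv2) and the standard library are available. Lean on these libraries where they do the work, as an engineer would, in place of code of your own. Each camera call takes 0.05 s, during which the arm holds its last target.

TASK

One corner of the square jig plate rocks: press down on the corners one at a time with the fingertips until you find the one that dips, then press the yellow shim tab beside that corner down flat, leaving the other three tabs up. Press that corner once more to see that it now stands firm, then draw back. Only press: do not lift or shove the plate out of its bed, and leave the jar on it, the small pot and the yellow lid where they are.

Things in the scene. Friction and masses are not known exactly. Their poses are not given: they have to be found in the camera images.
- jig_base: Grey painted bed of a small filling jig, fixed to the table: a slab 170 (x) x 276 (y) x 4 mm with a low rim (top 13 mm above the table) round the plate. Origin: centre of its underside, on the table; yaw within 0.3 rad either way. The corners and shims 1 to 4 are at its (+x,+y), (+x,-y), (-x,-y), (-x,+y).
- plate: Loose square aluminium jig plate, 150 x 150 x 10 mm, about 0.9 kg, lying level in the bed: underside 12 mm, top 22 mm above the table, axes along the bed's, 2 mm play to the rim, which is lower than its top. Origin: centre of its underside. Three corners rest on firm supports; under the fourth, which one varies and cannot be seen, is a gap.
- corner_1 (a point): Middle of the black dot (18 mm across) on the plate's top at its (+x,+y) corner, 58 mm from the plate's centre in x and y, 17 mm from the edges: the place to press this corner. If this is the rocking corner, 4 to 7 N (10 N is plenty) make it dip about 4 mm, and it comes back when released; a firm corner gives less than 1 mm.
- corner_2 (a point): Middle of the black dot (18 mm across) on the plate's top at its (+x,-y) corner, 58 mm from the plate's centre in x and y, 17 mm from the edges: the place to press this corner. If this is the rocking corner, 4 to 7 N (10 N is plenty) make it dip about 4 mm, and it comes back when released; a firm corner gives less than 1 mm.
- corner_3 (a point): Middle of the black dot (18 mm across) on the plate's top at its (-x,-y) corner, 58 mm from the plate's centre in x and y, 17 mm from the edges: the place to press this corner. If this is the rocking corner, 4 to 7 N (10 N is plenty) make it dip about 4 mm, and it comes back when released; a firm corner gives less than 1 mm.
- corner_4 (a point): Middle of the black dot (18 mm across) on the plate's top at its (-x,+y) corner, 58 mm from the plate's centre in x and y, 17 mm from the edges: the place to press this corner. If this is the rocking corner, 4 to 7 N (10 N is plenty) make it dip about 4 mm, and it comes back when released; a firm corner gives less than 1 mm.
- tab_1 (a point): Where to press shim 1: a point on the top of its yellow tab, 45 mm outward from its hinge. The tab is 26 mm wide, 30 mm long and sticks out of the bed's +y side by the (+x,+y) corner. Raised it slopes up and outward, this point about 33 mm above the table and the tab's outer edge about 39 mm; flat this point is 8.5 mm above the table, at bed x +55, y +124 mm.
- tab_2 (a point): Where to press shim 2: a point on the top of its yellow tab, 45 mm outward from its hinge. The tab is 26 mm wide, 30 mm long and sticks out of the bed's -y side by the (+x,-y) corner. Raised it slopes up and outward, this point about 33 mm above the table and the tab's outer edge about 39 mm; flat this point is 8.5 mm above the table, at bed x +55, y -124 mm.
- tab_3 (a point): Where to press shim 3: a point on the top of its yellow tab, 45 mm outward from its hinge. The tab is 26 mm wide, 30 mm long and sticks out of the bed's -y side by the (-x,-y) corner. Raised it slopes up and outward, this point about 33 mm above the table and the tab's outer edge about 39 mm; flat this point is 8.5 mm above the table, at bed x -55, y -124 mm.
- tab_4 (a point): Where to press shim 4: a point on the top of its yellow tab, 45 mm outward from its hinge. The tab is 26 mm wide, 30 mm long and sticks out of the bed's +y side by the (-x,+y) corner. Raised it slopes up and outward, this point about 33 mm above the table and the tab's outer edge about 39 mm; flat this point is 8.5 mm above the table, at bed x -55, y +124 mm.
- shim_1 (a joint): Angle of rocker shim 1 in rad: 0 raised (starts 0 to 0.06), 0.6 tab fully flat (level, its stop), hinge axis along the bed's x at bed y 79 mm, 7 mm above the table. About 8 to 13 N at the tab point, slowly, press it down; it stays where left (friction, no spring). Flat, its inner end fills the gap under the corner to 1 mm and bears presses on the corner up to 30 N.
- shim_2 (a joint): Angle of rocker shim 2 in rad: 0 raised (starts 0 to 0.06), 0.6 tab fully flat (level, its stop), hinge axis along the bed's x at bed y 79 mm, 7 mm above the table. About 8 to 13 N at the tab point, slowly, press it down; it stays where left (friction, no spring). Flat, its inner end fills the gap under the corner to 1 mm and bears presses on the corner up to 30 N.
- shim_3 (a joint): Angle of rocker shim 3 in rad: 0 raised (starts 0 to 0.06), 0.6 tab fully flat (level, its stop), hinge axis along the bed's x at bed y 79 mm, 7 mm above the table. About 8 to 13 N at the tab point, slowly, press it down; it stays where left (friction, no spring). Flat, its inner end fills the gap under the corner to 1 mm and bears presses on the corner up to 30 N.
- shim_4 (a joint): Angle of rocker shim 4 in rad: 0 raised (starts 0 to 0.06), 0.6 tab fully flat (level, its stop), hinge axis along the bed's x at bed y 79 mm, 7 mm above the table. About 8 to 13 N at the tab point, slowly, press it down; it stays where left (friction, no spring). Flat, its inner end fills the gap under the corner to 1 mm and bears presses on the corner up to 30 N.
- resin_jar: Closed low jar, dark brown with a cream lid, 54 mm across, 32 mm high, standing loose in a rubber ring (70 mm outside, 3 mm high) in the middle of the plate. Origin: centre of its underside. Bystander.
- attar_pot: Small clear pot with black cap, 33 mm across, 34 mm high, loose on the table right of the jig. Origin: centre of its underside. Bystander.
- yellow_lid: Yellow screw lid, 78 mm across, 15 mm high, loose on the table left of the jig. Origin: centre of its underside. Bystander.
Not all that is in view belongs to the job. What is shaped like the plate but red is not meant.

How it is judged (in metres and radians):
On the way, in this order (a step that is already met when the one before it is completed fails the run):
1. the rocking corner has been pressed and has dipped by more than 2.5 mm under the fingers (z of any of corner_1, corner_2, corner_3, corner_4 in the frame of jig_base below 0.0195 m and contact force between the fingers and plate above 1 N), for 0.05 s.
2. one shim tab is pressed flat (over 0.5 rad), the others still up (((value of joint shim_1 above 0.5 rad and value of joint each of shim_2, shim_3, shim_4 below 0.15 rad) or (value of joint shim_2 above 0.5 rad and value of joint each of shim_1, shim_3, shim_4 below 0.15 rad) or (value of joint shim_3 above 0.5 rad and value of joint each of shim_1, shim_2, shim_4 below 0.15 rad) or (value of joint shim_4 above 0.5 rad and value of joint each of shim_1, shim_2, shim_3 below 0.15 rad))), for 0.1 s.
3. the mended corner is pressed again with more than 4 N: it dips no more than 3 mm and its flat shim takes the load (only the rocking corner's shim can) (contact force between the fingers and plate above 4 N and (((value of joint shim_1 above 0.5 rad and value of joint each of shim_2, shim_3, shim_4 below 0.15 rad) and contact force between plate and shim_1 above 2 N and z of corner_1 in the frame of jig_base above 0.019 m) or ((value of joint shim_2 above 0.5 rad and value of joint each of shim_1, shim_3, shim_4 below 0.15 rad) and contact force between plate and shim_2 above 2 N and z of corner_2 in the frame of jig_base above 0.019 m) or ((value of joint shim_3 above 0.5 rad and value of joint each of shim_1, shim_2, shim_4 below 0.15 rad) and contact force between plate and shim_3 above 2 N and z of corner_3 in the frame of jig_base above 0.019 m) or ((value of joint shim_4 above 0.5 rad and value of joint each of shim_1, shim_2, shim_3 below 0.15 rad) and contact force between plate and shim_4 above 2 N and z of corner_4 in the frame of jig_base above 0.019 m))), for 0.1 s.
At the end, for the whole second after the job is handed in: One shim, that of the rocking corner, is flat (over 0.5 rad) and the other three are up (under 0.15 rad); the plate lies level (0.03 rad) and at rest in its bed (within 6 mm of its centre); the jar stands upright in the plate's ring (within 20 mm) (((value of joint shim_1 above 0.5 rad and value of joint each of shim_2, shim_3, shim_4 below 0.15 rad) or (value of joint shim_2 above 0.5 rad and value of joint each of shim_1, shim_3, shim_4 below 0.15 rad) or (value of joint shim_3 above 0.5 rad and value of joint each of shim_1, shim_2, shim_4 below 0.15 rad) or (value of joint shim_4 above 0.5 rad and value of joint each of shim_1, shim_2, shim_3 below 0.15 rad)) and angle between plate's own z axis and vertical below 0.03 rad and z of plate in the frame of jig_base below 0.015 m and horizontal distance between plate and jig_base below 0.006 m and horizontal distance between resin_jar and plate below 0.02 m and angle between resin_jar's own z axis and vertical below 0.1 rad and linear speed of plate below 0.02 m/s); the robot touches nothing.
It fails at once if a second shim tab is pressed down (value of joint each of shim_1, shim_2 above 0.2 rad or value of joint each of shim_1, shim_3 above 0.2 rad or value of joint each of shim_1, shim_4 above 0.2 rad or value of joint each of shim_2, shim_3 above 0.2 rad or value of joint each of shim_2, shim_4 above 0.2 rad or value of joint each of shim_3, shim_4 above 0.2 rad).
It fails at once if the plate is lifted or pushed out of its bed (z of plate in the frame of jig_base above 0.02 m or horizontal distance between plate and jig_base above 0.01 m).
It fails at once if the jar is lifted or knocked out of its ring (z of resin_jar in the frame of plate above 0.02 m or horizontal distance between resin_jar and plate above 0.03 m).
It fails at once if the attar pot is knocked or carried away (more than 30 mm) (distance of attar_pot from where it was at the start of the episode above 0.03 m).
It fails at once if the yellow lid is knocked or carried away (more than 30 mm) (distance of yellow_lid from where it was at the start of the episode above 0.03 m).
It also fails if it takes over 54 s, if anything falls off the work surface, if the arm or the gripper's body presses on something with over 40 N, if the wrist force passes 120 N, or if a joint passes its speed limit or range.

## Working session

There is one attempt and no reset: what is moved stays moved. The work goes in short steps, Python scripts to look and compute and a tool call to move; the robot and the scene stay as the last step left them, time stands still between calls to the robot, and variables do not carry over. Pictures are saved under pics/ and viewed, and the job is handed in when it is done.

Besides the shell and the picture viewer there is one more tool, called after "Emit:" by a JSON object that holds its "method" and its "body", one argument or row to a line. arm_command: Moves the arm, as the interface text tells. Its arguments: {"type":"object","properties":{"steps":{"type":"array","items":{"type":"array"}},"squeeze":{"type":"number"}},"required":["steps"]}

```bash
mkdir -p pics; python3 - <<'E'
from plant import env
import cv2
s=env.sense();print(s, env.grasp_offset)
for n in ("scene","top"):
    c=env.capture(n);cv2.imwrite(f"pics/{n}0.png",c["img"][...,::-1]);print(n,c["K"].tolist(),c["rvec"],c["tvec"])
E
```

```text
{'time': 0.0, 'qpos': array([ 1.10750955e+00,  4.94188325e-01,  1.34614062e+00, -1.07674566e-05,
        1.30250331e+00, -9.55076344e-02]), 'joint_vel': array([ 0.0015962 ,  0.00050093,  0.00055954,  0.00082959,  0.00164507,
       -0.00032832]), 'joint_efforts': array([-3.24532393e-04, -8.78847098e+01, -3.81848574e+01,  7.08398013e-02,
        5.31057827e-02, -7.91153570e-05]), 'eef_pos': array([224.54565536, 582.85442766, 213.33185924]), 'ee_rot': array([ 3.04945707e-04,  8.24481894e-01,  5.65887995e-01, -5.39615662e-04]), 'ft_force': array([0.0314627 , 0.54629327, 0.61984935]), 'ft_torque': array([-0.01408274,  0.01949206, -0.02252232]), 'gripper_width': 91.12425709189789} 18.8
scene [[434.3067034841145, 0.0, 265.47510712805524], [0.0, 434.3067034841145, 190.93462029188038], [0.0, 0.0, 1.0]] [ 2.22618096 -0.87879963  0.383627  ] [-437.15436981  297.526852    985.4698723 ]
top [[496.2222650888747, 0.0, 265.2828412193683], [0.0, 496.2222650888747, 190.26610051184798], [0.0, 0.0, 1.0]] [ 2.16881471 -2.20624505  0.03472642] [ -18.26691347  564.17859849 1390.27678878]
```

View pics/scene0.png

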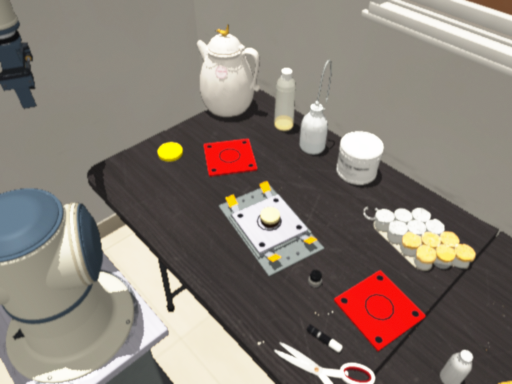

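View pics/top0.png

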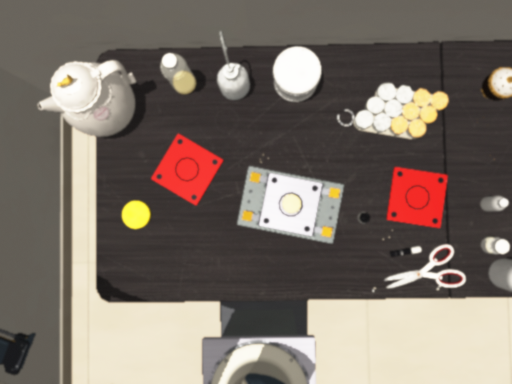

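The top view shows the silver plate at about (291,205) in the grey bed, with four yellow tabs at (255,177), (334,192), (326,231) and (248,216). The red plates at (187,169) and (417,197) are lookalikes and not meant. The attar pot is at (364,217) and the yellow lid at (136,214). Next I'll measure the dots and tabs in an enlarged crop.

```bash
cat > h.py <<'E'
import numpy as np, cv2
from plant import env
from scipy.spatial.transform import Rotation as R
def ray(c,uv,z):
    Rm=cv2.Rodrigues(np.array(c["rvec"],float))[0];o=-Rm.T@np.array(c["tvec"],float).ravel()
    d=Rm.T@np.linalg.inv(c["K"])@np.array([uv[0],uv[1],1.]);return o+d*(z-o[2])/d[2]
def proj(c,P):
    return cv2.projectPoints(np.array(P,float).reshape(-1,1,3),np.array(c["rvec"],float),np.array(c["tvec"],float),c["K"],None)[0].reshape(-1,2)
E
python3 - <<'E'
from h import *
for n,roi in (("top",(225,155,135,100)),("scene",(205,170,130,115))):
    c=env.capture(n);im=c["img"];x,y,w,h=roi
    crop=im[y:y+h,x:x+w]
    cv2.imwrite(f"pics/{n}_crop.png",cv2.resize(crop,None,fx=5,fy=5,interpolation=cv2.INTER_CUBIC)[...,::-1])
    big=cv2.resize(crop,None,fx=4,fy=4,interpolation=cv2.INTER_CUBIC)
    g=big.max(2)
    def blobs(m,lo,hi,z,lab):
        N,_,st,ce=cv2.connectedComponentsWithStats(m.astype(np.uint8))
        for i in range(1,N):
            if lo<st[i,4]<hi:
                u=(ce[i]+.5)/4-.5+[x,y];print(n,lab,u.round(1),st[i,4]/16,ray(c,u,z).round(1))
    blobs(g<90,60,900,22,"dark")
    hsv=cv2.cvtColor(big,cv2.COLOR_RGB2HSV)
    blobs((hsv[...,0]>15)&(hsv[...,0]<35)&(hsv[...,1]>150)&(hsv[...,2]>120),300,3000,33,"yel")
    blobs((hsv[...,1]<40)&(g>140),3000,99999,22,"plate")
c=env.capture("top")
for u in((364,217),(136,214)): print(u,ray(c,u,25 if u[0]>300 else 15).round())
E
```

```text
top dark [273.9 179.7] 6.375 [592.8 -52.9  22. ]
top dark [314.5 187.8] 7.625 [ 567.9 -166.3   22. ]
top dark [265.8 220.2] 6.125 [479.2 -28.2  22. ]
top dark [306.6 228.4] 7.0 [ 454.6 -141.8   22. ]
top yel [254.7 176.8] 65.6875 [600.9   0.7  33. ]
top yel [334.  192.6] 72.0625 [ 552.9 -219.5   33. ]
top yel [247.  215.3] 68.3125 [494.   23.9  33. ]
top yel [326.7 231.2] 74.4375 [ 446.3 -196.5   33. ]
top plate [289.7 204.5] 5010.875 [522.3 -96.   22. ]
scene dark [275.5 199.9] 6.8125 [591.9 -52.3  22. ]
scene dark [239.8 215.2] 8.0 [478.8 -27.5  22. ]
scene dark [298.5 226.8] 9.9375 [ 567.4 -165.4   22. ]
scene dark [261.6 244.2] 12.0 [ 454.4 -141.    22. ]
scene dark [310.1 246.4] 30.5 [ 541.4 -231.1   22. ]
scene dark [275.1 264.3] 39.75 [ 436.2 -209.6   22. ]
scene yel [264.5 185.9] 93.0 [599.8   2.   33. ]
scene yel [230.8 199.8] 100.9375 [491.9  25.6  33. ]
scene yel [310.  240.1] 55.75 [ 549.4 -222.1   33. ]
scene yel [273.8 257.7] 60.375 [ 442.  -198.5   33. ]
scene plate [263.3 219.7] 2933.5625 [515.1 -82.9  22. ]
scene plate [289.1 254.4] 807.6875 [ 483.6 -212.1   22. ]
(364, 217) [ 484. -302.   25.]
(136, 214) [503. 340.  15.]
```

View pics/top_crop.png

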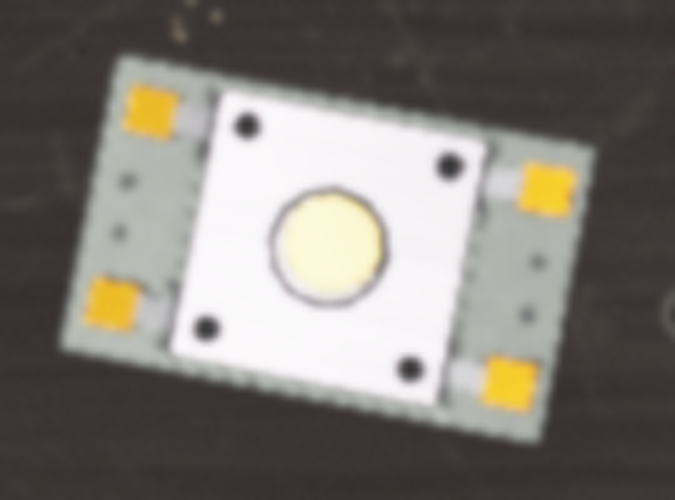

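View pics/scene_crop.png

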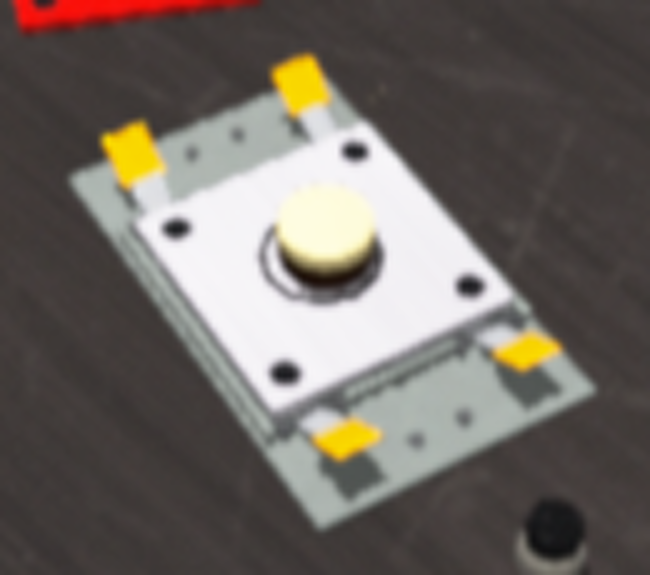

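```bash
cat >> h.py <<'E'
yaw=np.arctan2(-24.7,113.4); C0=np.array([523.4,-97.0])
ex=np.array([np.cos(yaw),np.sin(yaw)]);ey=np.array([-ex[1],ex[0]])
def bed():
    s=env.sense();p=s["eef_pos"];w,x,y,z=s["ee_rot"];M=R.from_quat([x,y,z,w]).as_matrix()
    d=p[:2]-C0
    print("t",round(s["time"],2),"bed",(d@ex).round(1),(d@ey).round(1),"z",p[2].round(2),"F",s["ft_force"].round(2),"q",s["qpos"].round(2))
    return s,p,M
def goto(bx,by,z):
    s,p,M=bed();t=np.r_[C0+bx*ex+by*ey,z]
    yt=np.arctan2(M[1,1],M[0,1]);
    # error rotation to: y=bed x, x=bed y, z down
    T=np.c_[np.r_[ey,0],np.r_[ex,0],[0,0,-1]]
    print("tool shift cm",(M.T@(t-p)/10).round(2),"turn",R.from_matrix(M.T@T).as_rotvec().round(3))
E
python3 -c "
from h import *
goto(58,58,110)"
```

```text
t 0.25 bed -436.7 600.9 z 213.66 F [-0.19  0.63  0.85] q [ 1.11  0.49  1.35  0.    1.3  -0.1 ]
tool shift cm [-46.09  57.18  10.39] turn [-0.     0.001 -0.153]
```

Emit:
{"method": "arm_command", "body": {
  "steps": [
    [[-2.5,3,0],[0,0,-0.153],0],
    [[-4,4.5,0],[0,0,0],0],
    [[-4,4.5,0],[0,0,0],0],
    [[-4,4.5,0],[0,0,0],0],
    [[-4,4.5,0],[0,0,0],0]
  ]
}}

```text
time: 0.88
eef_pos: [388.6, 351.7, 213.1]
ee_rot: [-0.0, 0.775, 0.632, 0.0]
ft_force: [1.2, 0.2, -1.4]
gripper_width: 44.2
```

```bash
python3 -c "
from h import *
goto(58,58,110)"
```

```text
t 0.88 bed -227.2 409.8 z 213.08 F [ 1.2   0.25 -1.35] q [ 0.62  0.35  1.59  0.    1.19 -0.75]
tool shift cm [-35.49  28.13  10.29] turn [ 0.    -0.001  0.011]
```

Emit:
{"method": "arm_command", "body": {
  "steps": [
    [[-4.5,3.5,0],[0,0,0.011],0],
    [[-4.5,3.5,1],[0,0,0],0],
    [[-4.5,3.5,1],[0,0,0],0],
    [[-4.5,3.5,1],[0,0,0],0],
    [[-4.5,3.5,1],[0,0,0],0]
  ]
}}

```text
time: 1.5
eef_pos: [516.9, 86.3, 173.2]
ee_rot: [0.001, 0.779, 0.627, 0.002]
ft_force: [0.7, 0.0, -1.0]
gripper_width: 0.3
```

```bash
python3 -c "
from h import *
goto(58,58,110)"
```

```text
t 1.5 bed -45.3 177.7 z 173.19 F [ 0.67  0.02 -0.99] q [ 0.05  0.4   1.65  0.    1.09 -1.31]
tool shift cm [-11.98  10.32   6.32] turn [ 0.004 -0.003 -0.001]
```

Emit:
{"method": "arm_command", "body": {
  "steps": [
    [[-4,3.5,1.5],[0,0,0],0],
    [[-4,3.5,1.5],[0,0,0],0],
    [[-3,2.5,1.5],[0,0,0],0],
    [[-1,0.8,1.5],[0,0,0],0],
    [[0,0,0],[0,0,0],0]
  ]
}}

```text
time: 2.12
eef_pos: [595.0, -61.3, 110.5]
ee_rot: [0.001, 0.78, 0.625, 0.003]
ft_force: [-1.1, -0.3, 0.3]
gripper_width: 0.1
```

```bash
python3 -c "
from h import *
goto(58,58,40)"
```

```text
t 2.12 bed 62.4 50.1 z 110.48 F [-1.09 -0.26  0.35] q [-0.2   0.57  1.53  0.    1.04 -1.56]
tool shift cm [ 0.76 -0.47  7.05] turn [ 0.004 -0.003 -0.005]
```

Emit:
{"method": "arm_command", "body": {
  "steps": [
    [[0.8,-0.5,3],[0.004,-0.003,-0.005],0],
    [[0,0,3],[0,0,0],0],
    [[0,0,1.5],[0,0,0],0],
    [[0,0,0],[0,0,0],0]
  ]
}}

```text
time: 2.62
eef_pos: [591.7, -47.9, 36.4]
ee_rot: [0.001, 0.778, 0.629, 0.001]
ft_force: [1.2, -0.4, 0.4]
gripper_width: 0.9
```

```bash
python3 -c "
from h import *
goto(58,58,24)
c=env.capture('scene');cv2.imwrite('pics/s1.png',cv2.resize(c['img'][150:310,180:380],None,fx=4,fy=3.75)[...,::-1])
c=env.capture('wrist');cv2.imwrite('pics/w1.png',c['img'][...,::-1])"
```

```text
t 2.62 bed 56.3 62.5 z 36.43 F [ 1.22 -0.45  0.42] q [-0.18  0.67  1.6   0.    0.88 -1.54]
tool shift cm [-0.45  0.17  1.24] turn [ 0.002 -0.001  0.003]
```

View pics/s1.png

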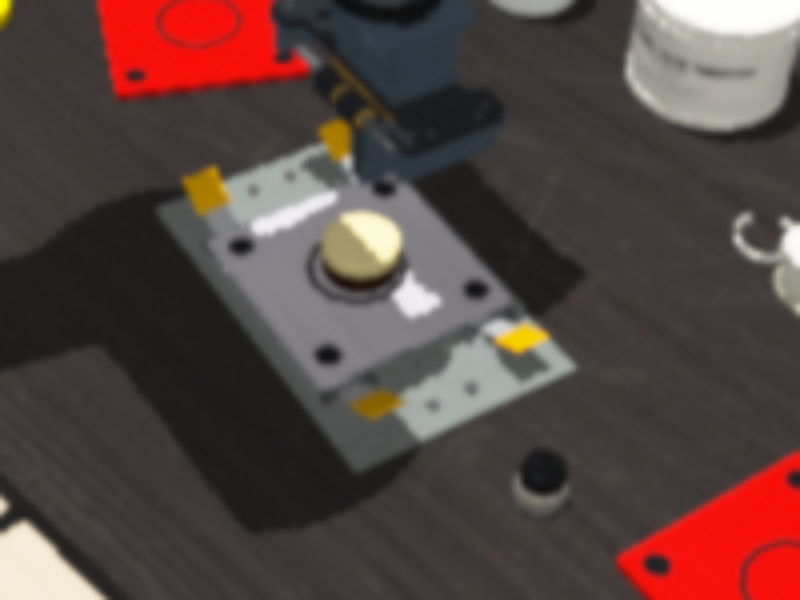

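View pics/w1.png

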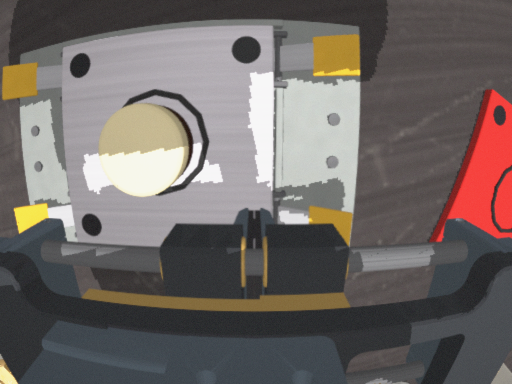

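```bash
python3 -c "
from h import *
c=env.capture('wrist');K=c['K'];z=c['z_map'];T=c['T_tool_cam']
v,u=np.mgrid[0:384,0:512];dx=(u-K[0,2])/K[0,0];dy=(v-K[1,2])/K[1,1];r=np.hypot(dx,dy)+1e-9
k=np.tan(np.minimum(r,1.5))/r
P=np.stack([dx*k*z,dy*k*z,z],-1)@T[:3,:3].T+T[:3,3]
for row in (212,220,230,240,250,260,270,285):
  print(row,[(uu,P[row,uu].round().astype(int).tolist()) for uu in (170,200,235,245,255,265,300,340)])
"
```

```text
212 [(170, [-57, -8, 16]), (200, [-36, -9, 15]), (235, [-13, -9, 15]), (245, [-5, -17, -8]), (255, [1, -15, -4]), (265, [6, -16, -7]), (300, [31, -8, 19]), (340, [54, -13, 3])]
220 [(170, [-58, -2, 16]), (200, [-36, -3, 15]), (235, [-10, -17, -22]), (245, [-5, -16, -21]), (255, [1, -15, -17]), (265, [6, -17, -22]), (300, [31, -2, 19]), (340, [55, -7, 4])]
230 [(170, [-58, 5, 17]), (200, [-16, -38, -89]), (235, [-6, -37, -87]), (245, [-4, -17, -36]), (255, [0, -15, -32]), (265, [3, -36, -84]), (300, [14, -38, -89]), (340, [56, 0, 3])]
240 [(170, [-23, -38, -98]), (200, [-15, -37, -96]), (235, [-5, -38, -97]), (245, [-4, -17, -50]), (255, [0, -16, -46]), (265, [3, -36, -92]), (300, [13, -37, -96]), (340, [24, -38, -97])]
250 [(170, [-22, -37, -101]), (200, [-14, -37, -102]), (235, [-5, -36, -100]), (245, [-3, -33, -92]), (255, [0, -33, -92]), (265, [3, -35, -96]), (300, [12, -37, -101]), (340, [23, -37, -102])]
260 [(170, [-22, -34, -102]), (200, [-14, -35, -103]), (235, [-5, -35, -102]), (245, [-3, -31, -95]), (255, [0, -31, -95]), (265, [3, -33, -99]), (300, [12, -34, -102]), (340, [23, -34, -102])]
270 [(170, [-23, -31, -102]), (200, [-14, -32, -102]), (235, [-5, -31, -102]), (245, [-3, -28, -95]), (255, [0, -28, -96]), (265, [3, -30, -99]), (300, [12, -32, -103]), (340, [23, -31, -102])]
285 [(170, [-24, -26, -101]), (200, [-15, -26, -101]), (235, [-5, -27, -102]), (245, [-3, -24, -97]), (255, [0, 2, -56]), (265, [3, -24, -98]), (300, [12, -26, -102]), (340, [24, -26, -102])]
```

Emit:
{"method": "arm_command", "body": {
  "steps": [
    [[-0.4,0.15,0.6],[0,0,0],0],
    [[0,0,0.4],[0,0,0],0],
    [[0,0,0.2],[0,0,0],0]
  ]
}}

```text
time: 3.15
eef_pos: [594.6, -53.6, 26.7]
ee_rot: [0.003, 0.778, 0.628, 0.003]
ft_force: [-0.2, -0.2, -0.2]
gripper_width: 0.3
```

```bash
python3 -c "
from h import *
goto(58,58,22)"
```

```text
t 3.15 bed 60.3 57.6 z 26.67 F [-0.18 -0.22 -0.25] q [-0.19  0.68  1.6   0.    0.85 -1.55]
tool shift cm [ 0.04 -0.24  0.47] turn [ 0.008 -0.001  0.002]
```

Emit:
{"method": "arm_command", "body": {
  "steps": [
    [[0,-0.2,0.3],[0.008,0,0],0],
    [[0,0,0.15],[0,0,0],0],
    [[0,0,0.1],[0,0,0],0]
  ]
}}

```text
time: 3.52
eef_pos: [592.4, -53.2, 22.0]
ee_rot: [-0.001, 0.778, 0.628, -0.0]
ft_force: [-8.0, 1.0, 32.2]
gripper_width: 0.1
```

```bash
python3 -c "
from h import *
goto(58,58,22)"
```

```text
t 3.52 bed 58.1 57.5 z 21.97 F [-8.05  1.02 32.17] q [-0.19  0.69  1.6   0.    0.85 -1.55]
tool shift cm [ 0.05 -0.01 -0.  ] turn [-0.001 -0.001  0.002]
```

Corner 1 is firm: 32 N at z = 22.0, with no dip. Moving to corner 2.

Emit:
{"method": "arm_command", "body": {
  "steps": [
    [[0,0,-2.5],[0,0,0],0],
    [[-4,0,0],[0,0,0],0],
    [[-4,0,0],[0,0,0],0],
    [[-2.5,0,0],[0,0,0],0],
    [[0,0,0],[0,0,0],0]
  ]
}}

```text
time: 4.15
eef_pos: [570.2, -158.2, 47.9]
ee_rot: [-0.0, 0.778, 0.629, 0.0]
ft_force: [-0.7, -0.5, -0.3]
gripper_width: 0.5
```

```bash
python3 -c "
from h import *
goto(58,-58,24)"
```

```text
t 4.15 bed 58.8 -49.8 z 47.94 F [-0.72 -0.52 -0.32] q [-0.37  0.65  1.59  0.    0.9  -1.73]
tool shift cm [-0.82 -0.08  2.39] turn [-0.    -0.     0.003]
```

Emit:
{"method": "arm_command", "body": {
  "steps": [
    [[-0.8,-0.1,0.8],[0,0,0],0],
    [[0,0,0.8],[0,0,0],0],
    [[0,0,0.5],[0,0,0],0],
    [[0,0,0],[0,0,0],0]
  ]
}}

```text
time: 4.65
eef_pos: [567.4, -163.8, 24.7]
ee_rot: [-0.001, 0.777, 0.629, -0.0]
ft_force: [0.2, -0.9, 0.1]
gripper_width: 0.4
```

```bash
python3 -c "
from h import *
goto(58,-58,22)"
```

```text
t 4.65 bed 57.2 -56.0 z 24.71 F [ 0.2  -0.87  0.06] q [-0.38  0.68  1.61  0.    0.85 -1.74]
tool shift cm [-0.21  0.08  0.27] turn [-0.002 -0.001  0.005]
```

Emit:
{"method": "arm_command", "body": {
  "steps": [
    [[-0.1,0,0.15],[0,0,0],0],
    [[0,0,0.1],[0,0,0],0]
  ]
}}

```text
time: 4.9
eef_pos: [567.4, -164.5, 22.2]
ee_rot: [-0.001, 0.777, 0.63, 0.0]
ft_force: [-1.2, -1.7, 7.8]
gripper_width: 0.5
```

```bash
python3 -c "
from h import *
goto(58,-58,22)"
```

```text
t 4.9 bed 57.4 -56.6 z 22.24 F [-1.15 -1.71  7.79] q [-0.38  0.69  1.61  0.    0.85 -1.75]
tool shift cm [-0.14  0.06  0.02] turn [-0.001 -0.001  0.006]
```

Emit:
{"method": "arm_command", "body": {
  "steps": [
    [[0,0,0.1],[0,0,0],0]
  ]
}}

```text
time: 5.03
eef_pos: [567.5, -164.5, 22.1]
ee_rot: [-0.001, 0.777, 0.63, 0.0]
ft_force: [-6.8, 1.9, 27.1]
gripper_width: 0.5
```

Corner 2 is firm too: 27 N at z = 22.1. Moving to corner 3.

Emit:
{"method": "arm_command", "body": {
  "steps": [
    [[0,0,-2.5],[0,0,0],0],
    [[-0.1,-4,0],[0,0,0.006],0],
    [[0,-4,0],[0,0,0],0],
    [[0,-2.5,0],[0,0,0],0],
    [[0,0,0],[0,0,0],0]
  ]
}}

```text
time: 5.65
eef_pos: [462.7, -143.1, 48.8]
ee_rot: [0.001, 0.779, 0.627, 0.001]
ft_force: [0.9, 0.4, -0.1]
gripper_width: 0.6
```

```bash
python3 -c "
from h import *
goto(-58,-58,24)"
```

```text
t 5.65 bed -49.5 -57.9 z 48.76 F [ 0.92  0.44 -0.14] q [-0.42  0.55  1.86  0.    0.73 -1.78]
tool shift cm [-0.01 -0.86  2.47] turn [ 0.002 -0.    -0.   ]
```

Emit:
{"method": "arm_command", "body": {
  "steps": [
    [[0,-0.8,0.8],[0,0,0],0],
    [[0,0,0.8],[0,0,0],0],
    [[0,0,0.5],[0,0,0],0],
    [[0,0,0],[0,0,0],0]
  ]
}}

```text
time: 6.15
eef_pos: [456.8, -142.0, 26.0]
ee_rot: [0.002, 0.779, 0.627, 0.001]
ft_force: [0.6, 0.3, -1.0]
gripper_width: 0.5
```

```bash
python3 -c "
from h import *
goto(-58,-58,22)"
```

```text
t 6.15 bed -55.5 -58.2 z 25.98 F [ 0.56  0.35 -0.96] q [-0.43  0.58  1.89  0.    0.66 -1.78]
tool shift cm [ 0.02 -0.25  0.4 ] turn [0.004 0.    0.   ]
```

Emit:
{"method": "arm_command", "body": {
  "steps": [
    [[0,-0.2,0.3],[0.004,0,0],0],
    [[0,0,0.1],[0,0,0],0]
  ]
}}

```text
time: 6.4
eef_pos: [454.9, -141.6, 21.8]
ee_rot: [-0.0, 0.779, 0.627, -0.0]
ft_force: [-3.0, -1.8, 4.5]
gripper_width: 0.3
```

Emit:
{"method": "arm_command", "body": {
  "steps": [
    [[0,0,0.1],[0,0,0],0]
  ]
}}

```text
time: 6.52
eef_pos: [454.8, -141.7, 20.8]
ee_rot: [-0.0, 0.779, 0.627, -0.0]
ft_force: [-2.8, -0.4, 4.7]
gripper_width: 0.5
```

Here the corner yields at about 4.5 N, so I'll keep pressing.

Emit:
{"method": "arm_command", "body": {
  "steps": [
    [[0,0,0.12],[0,0,0],0],
    [[0,0,0.12],[0,0,0],0]
  ]
}}

```text
time: 6.78
eef_pos: [454.6, -141.9, 18.6]
ee_rot: [0.0, 0.779, 0.628, -0.0]
ft_force: [-3.7, -1.8, 6.7]
gripper_width: 0.6
```

Emit:
{"method": "arm_command", "body": {
  "steps": [
    [[0,0,0.1],[0,0,0],0],
    [[0,0,0],[0,0,0],0]
  ]
}}

```text
time: 7.02
eef_pos: [454.5, -142.0, 18.4]
ee_rot: [0.0, 0.779, 0.628, -0.0]
ft_force: [-3.9, 0.6, 9.3]
gripper_width: 0.4
```

Corner 3 rocks: it dipped from 22 to 18.4 mm at 5–9 N. Lifting and moving over tab 3.

Emit:
{"method": "arm_command", "body": {
  "steps": [
    [[0,0,-2],[0,0,0],0],
    [[0,0,-2.5],[0,0,0],0],
    [[-3.5,0,0],[0,0,0],0],
    [[-2.3,0,0],[0,0,0],0],
    [[0,0,0],[0,0,0],0]
  ]
}}

```text
time: 7.65
eef_pos: [443.2, -200.1, 65.3]
ee_rot: [0.002, 0.778, 0.628, 0.0]
ft_force: [-0.4, -0.4, -0.3]
gripper_width: 0.5
```

```bash
python3 -c "
from h import *
goto(-55,-123,44)
c=env.capture('scene');cv2.imwrite('pics/s2.png',cv2.resize(c['img'][150:310,180:380],None,fx=4,fy=3.75)[...,::-1])"
```

```text
t 7.65 bed -56.4 -117.8 z 65.33 F [-0.37 -0.44 -0.3 ] q [-0.55  0.52  1.85 -0.    0.77 -1.9 ]
tool shift cm [-0.52  0.14  2.13] turn [0.003 0.001 0.001]
```

View pics/s2.png

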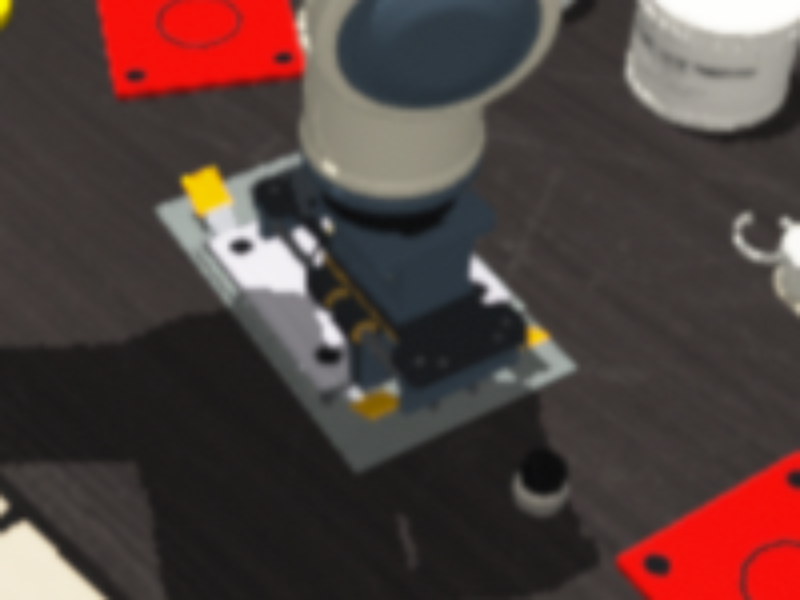

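The fingers (about (375,370)) hang above tab 3 (about (375,403)). Lowering.

Emit:
{"method": "arm_command", "body": {
  "steps": [
    [[-0.5,0.1,1],[0.003,0,0],0],
    [[0,0,1],[0,0,0],0],
    [[0,0,0.3],[0,0,0],0],
    [[0,0,0.3],[0,0,0],0]
  ]
}}

```text
time: 8.2
eef_pos: [443.2, -202.7, 36.9]
ee_rot: [-0.0, 0.778, 0.629, -0.001]
ft_force: [-2.1, -4.9, 11.6]
gripper_width: 0.4
```

```bash
python3 -c "
from h import *
goto(-55,-123,8.5)"
```

```text
t 8.2 bed -55.9 -120.4 z 36.9 F [-2.12 -4.95 11.62] q [-0.55  0.57  1.86 -0.    0.71 -1.91]
tool shift cm [-0.26  0.09  2.84] turn [-0.002  0.001  0.003]
```

Emit:
{"method": "arm_command", "body": {
  "steps": [
    [[-0.1,0,0.3],[0,0,0],0],
    [[0,0,0.3],[0,0,0],0],
    [[0,0,0.3],[0,0,0],0],
    [[0,0,0.3],[0,0,0],0]
  ]
}}

```text
time: 8.7
eef_pos: [444.2, -204.2, 25.6]
ee_rot: [0.001, 0.777, 0.629, -0.0]
ft_force: [-1.1, -0.4, 7.4]
gripper_width: 0.5
```

```bash
python3 -c "
from h import *
goto(-55,-123,8.5)"
```

```text
t 8.7 bed -54.6 -121.6 z 25.58 F [-1.09 -0.4   7.41] q [-0.55  0.59  1.87 -0.    0.68 -1.91]
tool shift cm [-0.13 -0.04  1.71] turn [0.001 0.002 0.004]
```

Emit:
{"method": "arm_command", "body": {
  "steps": [
    [[-0.1,0,0.3],[0,0,0],0],
    [[0,0,0.3],[0,0,0],0],
    [[0,0,0.3],[0,0,0],0],
    [[0,0,0.3],[0,0,0],0]
  ]
}}

```text
time: 9.2
eef_pos: [444.8, -205.6, 14.4]
ee_rot: [0.003, 0.777, 0.63, -0.0]
ft_force: [-2.3, -1.1, 8.8]
gripper_width: 0.5
```

Emit:
{"method": "arm_command", "body": {
  "steps": [
    [[0,0,0.25],[0,0,0],0],
    [[0,0,0.15],[0,0,0],0]
  ]
}}

```text
time: 9.45
eef_pos: [444.9, -205.8, 10.7]
ee_rot: [0.003, 0.777, 0.63, -0.0]
ft_force: [-3.2, -2.2, 8.3]
gripper_width: -0.1
```

Emit:
{"method": "arm_command", "body": {
  "steps": [
    [[0,0,0.15],[-0.005,0,0],0],
    [[0,0,0.12],[0,0,0],0]
  ]
}}

```text
time: 9.7
eef_pos: [445.0, -205.9, 8.4]
ee_rot: [0.006, 0.777, 0.63, 0.001]
ft_force: [-3.7, -0.1, 16.2]
gripper_width: 0.5
```

Emit:
{"method": "arm_command", "body": {
  "steps": [
    [[0,0,0.1],[0,0,0],0]
  ]
}}

```text
time: 9.82
eef_pos: [445.1, -206.0, 8.0]
ee_rot: [0.006, 0.777, 0.63, 0.001]
ft_force: [-3.8, 0.7, 25.6]
gripper_width: 0.5
```

The force rises sharply at z = 8.0, so the tab is at its stop. Lifting, checking, and going back to corner 3.

Emit:
{"method": "arm_command", "body": {
  "steps": [
    [[0,0,-2.5],[0.012,0,0],0],
    [[0,0,-2.5],[0,0,0],0],
    [[3,0,0],[0,0,0],0],
    [[2.5,0,0],[0,0,0],0],
    [[0,0,0],[0,0,0],0]
  ]
}}

```text
time: 10.45
eef_pos: [456.9, -150.2, 59.4]
ee_rot: [0.001, 0.777, 0.63, -0.002]
ft_force: [1.0, -0.3, -0.2]
gripper_width: 0.1
```

```bash
python3 -c "
from h import *
goto(-58,-58,25)
c=env.capture('scene');cv2.imwrite('pics/s3.png',cv2.resize(c['img'][150:310,180:380],None,fx=4,fy=3.75)[...,::-1])"
```

```text
t 10.45 bed -53.6 -66.1 z 59.35 F [ 0.98 -0.28 -0.17] q [-0.44  0.53  1.86 -0.01  0.75 -1.79]
tool shift cm [ 0.84 -0.43  3.43] turn [-0.001  0.006  0.007]
```

View pics/s3.png

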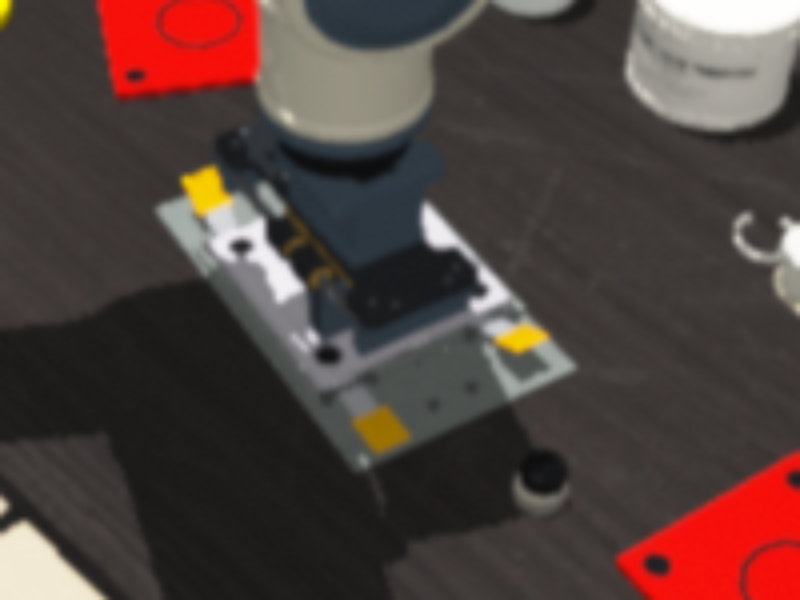

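Tab 3, at about (380,430), now lies flat. Tabs 2 and 4 are still up. Pressing corner 3 again.

Emit:
{"method": "arm_command", "body": {
  "steps": [
    [[0.8,-0.4,1],[0,0.006,0.007],0],
    [[0,0,1],[0,0,0],0],
    [[0,0,0.8],[0,0,0],0],
    [[0,0,0.2],[0,0,0],0]
  ]
}}

```text
time: 11.0
eef_pos: [453.9, -143.1, 26.5]
ee_rot: [-0.001, 0.78, 0.626, -0.0]
ft_force: [-0.6, 0.1, 0.2]
gripper_width: 0.7
```

```bash
python3 -c "
from h import *
goto(-58,-58,22)"
```

```text
t 11.0 bed -58.1 -59.8 z 26.51 F [-0.57  0.1   0.2 ] q [-0.43  0.58  1.89  0.    0.67 -1.79]
tool shift cm [0.18 0.01 0.45] turn [-0.001 -0.001 -0.003]
```

Emit:
{"method": "arm_command", "body": {
  "steps": [
    [[0.1,0,0.25],[0,0,0],0],
    [[0,0,0.15],[0,0,0],0],
    [[0,0,0.1],[0,0,0],0]
  ]
}}

```text
time: 11.38
eef_pos: [454.1, -142.4, 21.3]
ee_rot: [-0.001, 0.78, 0.626, -0.0]
ft_force: [-3.3, -0.6, 12.8]
gripper_width: 0.2
```

Emit:
{"method": "arm_command", "body": {
  "steps": [
    [[0,0,0.08],[0,0,0],0]
  ]
}}

```text
time: 11.5
eef_pos: [454.2, -142.5, 21.1]
ee_rot: [-0.001, 0.78, 0.626, -0.0]
ft_force: [-6.0, 1.2, 25.7]
gripper_width: 0.2
```

Emit:
{"method": "arm_command", "body": {
  "steps": [
    [[0,0,0.03],[0,0,0],0]
  ]
}}

```text
time: 11.62
eef_pos: [454.1, -142.4, 21.3]
ee_rot: [-0.0, 0.78, 0.626, -0.0]
ft_force: [-2.3, 0.8, 9.5]
gripper_width: 0.6
```

Emit:
{"method": "arm_command", "body": {
  "steps": [
    [[0,0,-2.5],[0,0,0],0],
    [[0,0,-4],[0,0,0],0],
    [[0,0,-5],[0,0,0],0],
    [[-1,-3,-5],[0,0,0],0],
    [[-1,-3,0],[0,0,0],0]
  ]
}}

```text
time: 12.25
eef_pos: [392.0, -149.6, 192.1]
ee_rot: [0.001, 0.779, 0.627, 0.0]
ft_force: [-0.6, -1.1, -1.3]
gripper_width: 0.5
```

Emit:
{"method": "arm_command", "body": {
  "steps": [
    [[-4,-3,-3],[0,0,0],0],
    [[-5,0,-2],[0,0,0],0],
    [[-5,0,0],[0,0,0],0],
    [[-5,0,0],[0,0,0],0],
    [[0,0,0],[0,0,0],0]
  ]
}}

```text
time: 12.88
eef_pos: [318.0, -334.0, 246.2]
ee_rot: [0.004, 0.779, 0.627, 0.0]
ft_force: [0.2, 1.1, 0.8]
gripper_width: 0.2
```

```bash
python3 - <<'E'
from h import *
bed()
for n,roi in (("top",(225,155,150,100)),("scene",(205,170,130,115))):
    c=env.capture(n);x,y,w,h=roi
    cv2.imwrite(f"pics/{n}_end.png",cv2.resize(c["img"][y:y+h,x:x+w],None,fx=5,fy=5,interpolation=cv2.INTER_CUBIC)[...,::-1])
E
```

```text
t 12.88 bed -150.3 -275.3 z 246.15 F [0.22 1.13 0.82] q [-0.94  0.22  1.69  0.    1.22 -2.3 ]
```

View pics/scene_end.png

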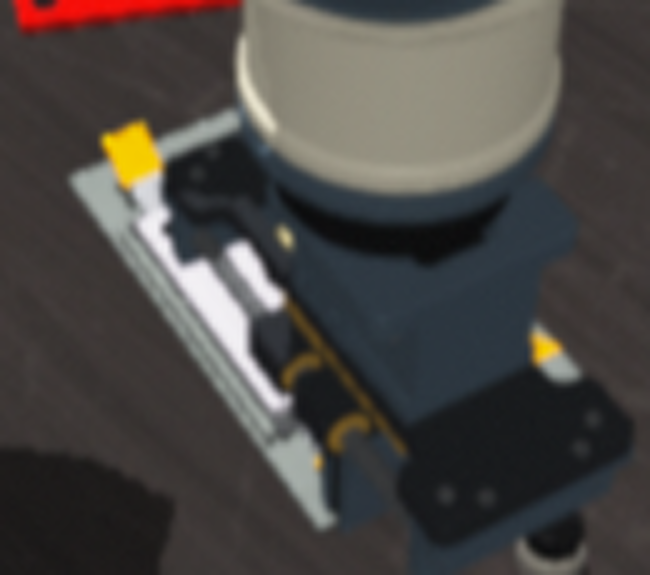

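View pics/top_end.png

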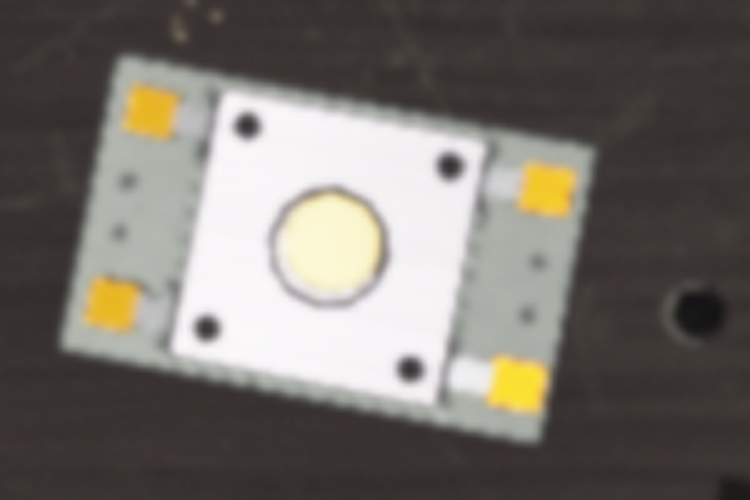

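The top view shows tab 3 flat at about (517,385), the other three tabs unchanged, the jar centred in its ring and the pot in place. The arm is well clear.

```bash
python3 -c "
from plant import env
print(env.hand_in())"
```

```text
the job is handed in; nothing more can be done
None
```

The rocking corner was corner 3; I pressed shim tab 3 flat, confirmed the corner now stands firm, and handed in at about 13 s of the 54 s. The hand-in gave no verdict.

- **Finding the corner:** Corners 1 and 2 were firm, holding about 22 mm under roughly 30 N. Corner 3 dipped from 22 to 18.4 mm under 5–9 N. I didn't press corner 4, since corner 3 had already dipped.
- **Shim:** Tab 3 went down at about 8–12 N to its stop at about 8 mm above the table, where the force rose to 26 N.
- **Re-press:** Corner 3 held at 21.1–21.3 mm under 9.5–26 N.
- **Last pictures:** In the top view tab 3 is flat, the other three tabs are up, and the plate, jar and pot look unmoved. The arm is drawn back and clear.
- **Limits of the checks:**
  - The yellow lid was outside the final crop, so I did not re-check it; the arm only passed about 200 mm above that side.
  - The arm hid much of the jig in the final scene view, so the last check rests on the top view.
  - My presses on firm corners reached about 32 N on the wrist, more than needed but under the limits.

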